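# Close the slicer's dial to its zero mark and take the pusher off for washing

## Robot

A 7-joint arm with a two-finger parallel gripper is mounted at the origin on the work surface. World frame = base frame: x ahead of the robot, y to its left, z up, the work surface at z = 0. Lengths are in m, angles in degrees, forces in N, time in s.
With the tool pointing down it reaches from about 0.425 to 1.025 m from the base axis. Payload 9.4 kg.
Tool frame: the origin (TCP) lies midway between the tips of the shut fingers; the grasp point (between the pads) lies 19 mm behind it; z points along the fingers, y is the line along which they close (so a half turn about z gives the same grasp; the last joint's range is limited). The gripper opens to 85 mm and grips with 20 to 120 N. Pads are 22 mm wide; open, the fingers measure 114 mm over their backs; the gripper's body (76 mm by 85 mm) begins 54 mm behind the grasp point. The pads swing forward as they close: fully open they stand 13 mm farther back than shut.
Start: joints at [-74.181, 34.337, -0.143, 91.639, 0.103, 54.024, -4.572], TCP at [0.251, 0.68, 0.231] pointing down, gripper open.
Joint ranges: [-147.43, 147.43], [-19.82, 112.94], [-74.19, 73.91], [6.32, 146.72], [-59.91, 239.91], [6.04, 106.73], [-150.56, 150.56]. Speed limits (degrees/s): [127.2, 127.2, 172.46, 172.46, 180, 180, 180].

## Interface

Orientations are given as [roll, pitch, yaw] about the fixed x, y, z axes, in that order (R = Rz(yaw) Ry(pitch) Rx(roll)).
In Python, from station import ctrl, read_camera, camera_info gives the robot as it stands.
- The arm moves only by the tool servo_tool, never from a script. Its argument "plan" is a list of rows, each a list of 5 numbers: the closure in counts, from 0 (fully open) to 255 (shut), then the shift along the tool's x, y, z in m, then the turn about the tool's z in rad. In form: [[claw, dx, dy, dz, yaw], ...]. A call has 1 to 10 rows; each row shifts and turns the commanded pose from where the row before left it, along the tool's axes as they then stand; what a row does not reach is not made up. A row lasts 1/8 s, in which the tool goes at most 62.5 mm and 10.7 degrees, less where a joint would pass 70% of its speed; a pose out of reach is approached as far as the arm can. A call with a gripper value outside its range is refused whole. The fingers move at their own pace and stop on an object; the grip force is fixed at half the most. Time passes only in rows, so rows that do not move let the fingers close. It gives the time, the measured TCP pose, the force, the opening and the grip force at its end, in the units of the state.
- ctrl.state(): the state, without advancing time (a new reading comes with each control period).
- read_camera(name): name is "scene" or "top"; returns the picture (384x512x3 uint8, blue, green, red); there is no depth.
- camera_info(name): a dict with "fx", "fy", "cx", "cy" (pixels), "k1" (the pictures are not rectified: a ray, as slopes to the right and down, at radius r is drawn at 1 + k1 r^2 times it, then the intrinsics apply), "eye" and "rotation" of the camera in the world. Camera axes: x right, y up, looking along -z (the intrinsics and any distortion apply to the point x, -y, -z); pixel columns grow to the right and rows downward; lengths in m; the calibration is good to about 2 mm. A picture is of the moment at which its call begins. camera_info takes no time and is no camera call.
- ctrl.sign_off(): hands the job in; it is judged then, once.
The state is a dict: "time": time; "joint_positions": joint angles; "joint_velocities": joint speeds; "effort": joint torques, N m; "eef_pos": TCP position; "eef_rot": TCP orientation; "ft_force": force on the tool from outside, world axes, zero at the start; "torque": the same for the moment, N m; "grip_width": finger opening in m; "gripper_force": force on a finger pad.
Only numpy, scipy, OpenCV 4.12 (cv2) and the standard library are available. Lean on these libraries where they do the work, as an engineer would, in place of code of your own. Each camera call takes 0.05 s, during which the arm holds its last target. There are 200 camera calls.

## Task

Get the slicer ready for washing: first turn the thickness dial on its sloped console so that the pointer lines up with the raised zero mark, and let go of it. Then slide the pusher along its T-track to the stop at the open end, lift it off there and stand it upright on its foot in the wash pan, without dropping it. Keep clear of the blade and leave the jars, bottle, carton and tin where they are.

Things in the scene. Friction and masses are not known exactly. Their poses are not given: they have to be found in the camera images.
- slicer: White and steel food slicer, fixed, base 400 x 400 x 60 mm. Origin at the centre of its underside on the counter; x from its front (robot's side) to its rear, y along the T-track towards the blade, z up. Console with the dial at front left (+y); product table, 190 x 270 mm, top 100 mm up, with the T-track at front right.
- dial_grip (a point): On the turning axis of the black thickness dial, 33 mm above the console's face, the height to grip. z = turning axis, square to the face; x along the grip bar to the pointer; turns with the dial. Skirt 84 mm across, top 11 mm above the face; on it an upright bar 60 mm long (x -34 to +26), 16 mm wide (y), from 11 to 48 mm above the face. Its nose, with a white line, is the pointer.
- zero_mark (a point): The single raised aluminium wedge (16 mm long, 7 mm high) on the console's face, 56 mm from the dial's axis on the uphill side: the zero mark. Fixed to the console: x = uphill, away from the dial (towards the slicer's rear), z = square to the face, the dial's axis. The face slopes 30 deg from level, down towards the slicer's front.
- dial (a joint): Dial angle, rad: 0 = pointer at the zero mark; positive = anticlockwise seen facing the dial, so it is closed clockwise. White ticks every 0.3 rad. Zero is not at a stop: end stops at -0.5 and 3.7. Stiff, about 0.15 N m; stays where it is left. Begins 1.7 to 2.7 rad open: more than one wrist turn, so regrasp.
- pusher_grip (a point): Centre of the pusher's black handle bar, 90 (x) x 18 (y) x 34 mm high, on an upright aluminium plate 110 x 10 x 62 mm, a neck 14 mm wide and a flat foot 44 (x) x 50 (y) x 8 mm held under the T-track's lips. Foot's underside is 103 mm below this point; z up. x, y as the slicer's while in the track. 0.3 to 0.6 kg.
- track_end (a point): Where the centre of the foot's underside is with the pusher against the rigid stop at the track's open (-y) end; fixed, axes as the slicer's. The lips begin 40 mm from here towards +y: the foot lifts straight out only within about 12 mm of here. The pusher begins 130 to 185 mm away in +y. Play of the foot in the track: 2 mm to each side, 3 mm up.
- pan: Stainless wash pan, fixed, 240 (x) x 180 (y) x 45 mm high, walls and floor 5 mm thick, empty. Origin at the centre of its underside on the counter.
- blade: Bare round steel slicing blade of the slicer, 250 mm across, 5 mm thick, upright in the slicer's x-z plane. Its centre is 160 mm from this origin towards the slicer's rear (x); the origin, 35 mm in front of its edge, is at slicer x -50, y 75, z 200 mm. Do not touch.
- jar_a: Bystander: glass jar, 84 mm across, 105 mm high, standing on the counter; origin at the centre of its underside. Leave it.
- jar_b: Bystander: glass jar, 84 mm across, 105 mm high, standing on the counter; origin at the centre of its underside. Leave it.
- jar_c: Bystander: glass jar, 84 mm across, 105 mm high, standing on the counter; origin at the centre of its underside. Leave it.
- sauce: Bystander: sauce bottle, 72 mm across, 230 mm high, standing on the counter; origin at the centre of its underside. Leave it.
- carton: Bystander: carton, 60 x 100 x 150 mm high, standing on the counter; origin at the centre of its underside. Leave it.
- tin: Bystander: tin, 80 mm across, 55 mm high, standing on the counter; origin at the centre of its underside. Leave it.
Mind the look-alikes: they are no part of the job. What is shaped like the part that bears pusher_grip but blue is not meant.

How it is judged:
By the outcome, as a careful person would: the job done as asked, in the order asked, and still so for the second after the job is handed in, with the robot touching nothing.
It also fails if it takes over 72 s, if anything falls off the work surface, if the arm or the gripper's body presses on something with over 40 N, if the wrist force passes 120 N, or if a joint passes its speed limit or range.

## Working session

There is one attempt and no reset: what is moved stays moved. The work goes in short steps, Python scripts to look and compute and a tool call to move; the robot and the scene stay as the last step left them, time stands still between calls to the robot, and variables do not carry over. Pictures are saved under pics/ and viewed, at most 10 in all, crops included, and the job is handed in when it is done.

Besides the shell and the picture viewer there is one more tool, called as name([rows], argument=value, ...), one row to a line, values as JSON. servo_tool: Moves the arm, as the interface text tells. Its arguments: {"type":"object","properties":{"plan":{"type":"array","items":{"type":"array","items":{"type":"number"}}}},"required":["plan"]}

```bash
mkdir -p pics; ls
python3 - <<'E'
from station import ctrl, read_camera, camera_info
import cv2
for n in("scene","top"):
    cv2.imwrite(f"pics/{n}0.png",cv2.resize(read_camera(n),(800,600),interpolation=cv2.INTER_CUBIC)); print(camera_info(n))
print(ctrl.state())
E
```

```text
pics
{'fx': 444.6321984281141, 'fy': 444.6321984281141, 'cx': 256.5760048170596, 'cy': 195.78747991703978, 'k1': -0.10250586455989878, 'eye': array([1.07003156, 0.9501619 , 1.12277043]), 'rotation': array([ 47.60234087,  -0.3203138 , 147.57353385])}
{'fx': 455.0853948269877, 'fy': 455.0853948269877, 'cx': 249.69265648081196, 'cy': 186.5469750836871, 'k1': 0.02915067408412641, 'eye': array([0.18239346, 0.06227975, 1.63532393]), 'rotation': array([ 11.39432385,  -0.11587786, -89.81839555])}
{'time': 0.1, 'joint_positions': array([-74.17920567,  34.3797601 ,  -0.14552225,  91.6743802 ,
         0.10301315,  54.02105491,  -4.57190133]), 'joint_velocities': array([-0.02989776, -0.12498151, -0.00143702, -0.07435071,  0.08784678,
        0.02001252,  0.0988481 ]), 'effort': array([ 4.47406783e-03, -7.77992105e+01,  1.56984206e+00, -2.58624297e+01,
        1.26919974e-02,  5.53094069e-03,  2.05934265e-05]), 'eef_pos': array([0.25040147, 0.67997468, 0.23051778]), 'eef_rot': array([-1.79925261e+02,  7.08947168e-03,  1.59788038e+02]), 'ft_force': array([ 0.32922842,  0.18552046, -0.29272945]), 'torque': array([-0.00645304,  0.02788215, -0.02926452]), 'gripper_force': 0.0, 'grip_width': 0.08515323538185911}
```

View pics/scene0.png

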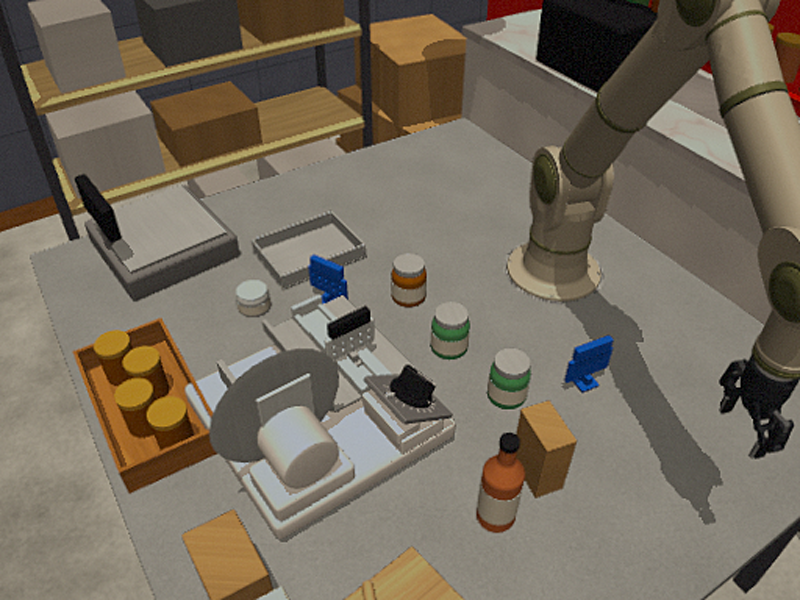

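View pics/top0.png

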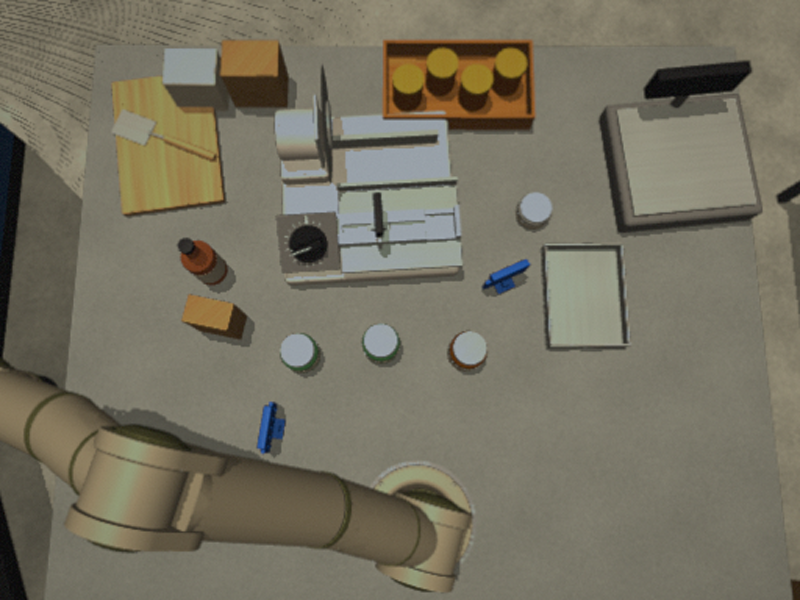

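The scene view shows the slicer at centre with its dial at (412,388) and the black pusher handle at (350,322). In the top view (800x600) the dial is at (307,243), the handle at (379,215) and the pan at (585,296). Next I'll enlarge the slicer area.

```bash
cat > h.py <<'E'
import numpy as np, cv2
from scipy.spatial.transform import Rotation as R
from station import ctrl, read_camera, camera_info
def ray(n,u,v):
    c=camera_info(n); xd=np.array([(u-c['cx'])/c['fx'],(v-c['cy'])/c['fy']]); x=xd.copy()
    for _ in range(20): x=xd/(1+c['k1']*(x@x))
    d=R.from_euler('xyz',c['rotation'],degrees=True).as_matrix()@np.array([x[0],-x[1],-1.])
    return np.array(c['eye']),d
def onz(n,u,v,z):
    e,d=ray(n,u,v); return e+d*(z-e[2])/d[2]
def onplane(n,u,v,p,nn):
    e,d=ray(n,u,v); return e+d*((np.array(p)-e)@nn)/(d@nn)
def proj(n,p):
    c=camera_info(n); q=R.from_euler('xyz',c['rotation'],degrees=True).as_matrix().T@(np.array(p)-c['eye'])
    s=np.array([q[0],-q[1]])/-q[2]; s=s*(1+c['k1']*(s@s)); return s*c['fx']+[c['cx'],c['cy']]
def two(p1,p2):
    (e1,d1),(e2,d2)=ray("top",*p1),ray("scene",*p2)
    t=np.linalg.lstsq(np.c_[d1,-d2],e2-e1,rcond=None)[0]
    a,b=e1+d1*t[0],e2+d2*t[1]; return (a+b)/2,np.linalg.norm(a-b)
def pose():
    s=ctrl.state(); return np.array(s['eef_pos']),R.from_euler('xyz',s['eef_rot'],degrees=True)
E
python3 - <<'E'
from h import *
a=read_camera("top")[110:190,172:302]; b=read_camera("scene")[180:280,165:295]
cv2.imwrite("pics/ta.png",cv2.resize(a,(780,480),interpolation=cv2.INTER_CUBIC))
cv2.imwrite("pics/sa.png",cv2.resize(b,(780,600),interpolation=cv2.INTER_CUBIC))
E
```

```text
(no output)
```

View pics/ta.png

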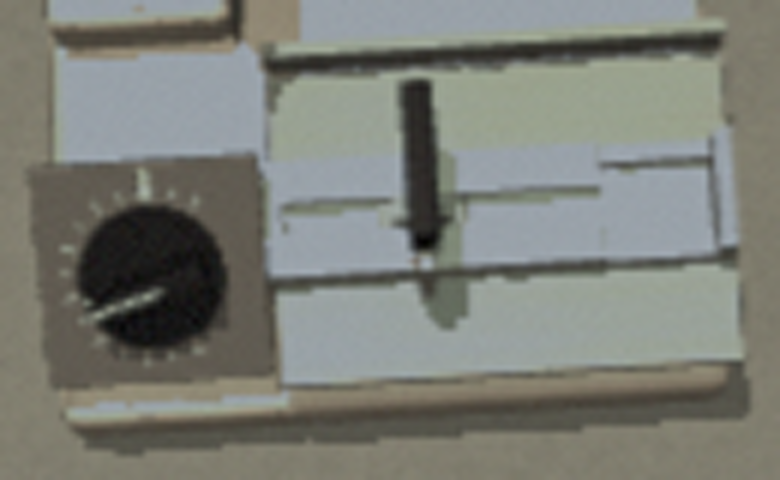

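View pics/sa.png

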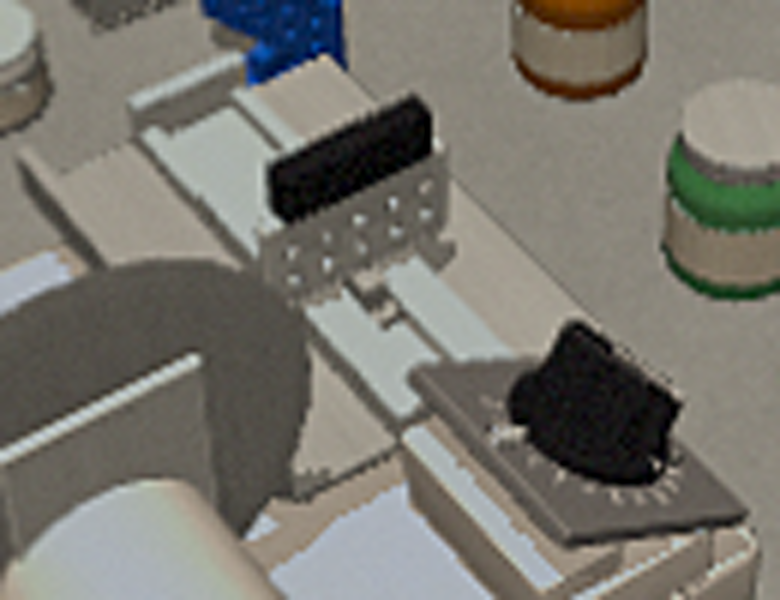

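The top crop shows the dial skirt at (150,275), the white line running from (160,292) to (88,320), and the zero wedge at (143,183). The pusher bar runs from (415,82) to (424,245) and the stop is at (727,190). In the scene crop the wedge is at (507,435), with console corners at (570,540), (748,512) and (412,372).

Run:
```python
from h import *
np.set_printoptions(precision=4,suppress=True)
T=lambda x,y:((x+.5)/6-.5+172,(y+.5)/6-.5+110)
S=lambda x,y:((x+.5)/6-.5+165,(y+.5)/6-.5+180)
for n,t,s in [("conRL",(30,168),(570,540)),("conFL",(52,390),(748,512)),("conRR",(255,155),(412,372)),("zero",(143,185),(507,435)),
  ("barR",(415,82),(270,165)),("barF",(424,235),(420,98)),("stop R",(728,128),(135,108)),("stop F",(738,245),(240,62)),]:
    print(n,*two(T(*t),S(*s)))
for n,p,z in [("tabFL",(285,385),.1),("tabFR",(742,360),.1),("tabRR",(722,62),.1),]: print(n,onz("top",*T(*p),z))
im=read_camera("top")
P=lambda x,y:(x*.64-.18,y*.64-.18)
for n,p,z in [("panRL",(544,245),.045),("panRR",(624,245),.045),("panFR",(628,347),.045),("panFL",(548,348),.045),("bottle cap",(187,246),.23),("carton",(209,312),.15),("jarA",(298,351),.105),("jarB",(380,343),.105),("jarC",(468,349),.105),("tin",(535,209),.055),("blu1",(507,273),.1),("blu2",(270,427),.1)]: print(n,onz("top",*P(*p),z))
```

```text
conRL [0.6495 0.3105 0.1491] 0.0035786366419506654
conFL [0.5366 0.3025 0.0853] 0.0003835586017336014
conRR [0.6583 0.1829 0.1486] 0.002431370325902066
zero [0.6405 0.2447 0.1515] 0.0003524119825533459
barR [0.6786 0.0894 0.2218] 0.002512660489961882
barF [0.5921 0.0845 0.2206] 0.0007440643917084683
stop R [ 0.6815 -0.0872  0.125 ] 0.006430429085578706
stop F [ 0.6128 -0.0925  0.1223] 0.005119621642086254
tabFL [0.5366 0.1662 0.1   ]
tabFR [ 0.5524 -0.0976  0.1   ]
tabRR [ 0.7332 -0.0887  0.1   ]
panRL [ 0.6143 -0.2943  0.045 ]
panRR [ 0.6148 -0.4782  0.045 ]
panFR [ 0.3786 -0.4726  0.045 ]
panFL [ 0.3755 -0.2938  0.045 ]
bottle cap [0.5592 0.4749 0.23  ]
carton [0.4367 0.4435 0.15  ]
jarA [0.3597 0.2591 0.105 ]
jarB [0.3776 0.0824 0.105 ]
jarC [ 0.3653 -0.1078  0.105 ]
tin [ 0.6979 -0.2745  0.055 ]
blu1 [ 0.5351 -0.1977  0.1   ]
blu2 [0.1989 0.3141 0.1   ]
```

```bash
cat >> h.py <<'E'
def go(p,yaw,yaw_sign=1):
    q,r=pose(); d=r.inv().apply(np.array(p)-q); y=ctrl.state()['eef_rot'][2]
    dy=(-(yaw-y)+180)%360-180
    print("pos",q.round(4),"yaw",round(y,2),"tool d",d.round(4),"turn",np.radians(dy).round(4),"rad",round(dy,1),"deg; j",np.round(ctrl.state()['joint_positions'],1))
E
python3 - <<'E'
from h import *
np.set_printoptions(precision=4,suppress=True)
T=lambda x,y:((x+.5)/6-.5+172,(y+.5)/6-.5+110)
S=lambda x,y:((x+.5)/6-.5+165,(y+.5)/6-.5+180)
a=np.radians(3.3); X=np.array([np.cos(a),np.sin(a),0]);Y=np.array([-np.sin(a),np.cos(a),0]);Z=np.array([0,0,1.])
U=X*np.cos(np.pi/6)+Z*.5; N=-X*.5+Z*np.cos(np.pi/6)
# face plane: corners average
c=(np.array([.5366,.3025,.0853])+[.6583,.1829,.1486])/2; print("mid",c)
zf=onplane("top",*T(143,185),c+.004*N,N); A1=zf-.004*N-.056*U
A2=onplane("top",*T(150,276),c+.011*N,N)-.011*N
print("axis from wedge",A1,"from skirt",A2)
A=(A1+A2)/2
p,q=[onplane("top",*T(*t),c+.048*N,N)-A-.048*N for t in((160,292),(88,320))]
for v in (p,q,q-p): print("line xy",v@U,v@Y, np.arctan2(v@Y,v@U))
print("grip",A+.033*N)
for n in("top","scene"):
    for k,o in [("tip",A+.048*N+0*U),("zero",A+.056*U)]: print(n,k,(proj(n,o)-([172,110] if n=="top" else [165,180]))*6)
go([.578,.241,.30],110)
E
```

```text
mid [0.5975 0.2427 0.1169]
axis from wedge [0.5953 0.2427 0.1157] from skirt [0.5993 0.2427 0.118 ]
line xy 0.0023025028263185996 -0.008700556005137453 -1.3120883269189831
line xy -0.01168500087529249 0.03269120241400549 1.9140799062463982
line xy -0.013987503701611089 0.04139175841914295 1.8966778739475911
grip [0.5808 0.2418 0.1454]
top tip [142.2414 294.294 ]
top zero [140.9431 176.9992]
scene tip [619.2744 362.0291]
scene zero [496.5571 447.1112]
pos [0.2505 0.6802 0.2309] yaw 159.79 tool d [-0.4591 -0.299  -0.0689] turn 0.869 rad 49.8 deg; j [-74.2  34.4  -0.1  91.7   0.1  54.   -4.6]
```

servo_tool([
  [0,0,0,-0.05,0],
  [0,0,0,-0.05,0],
  [0,0,0,-0.02,0],
])

```text
time: 0.62
eef_pos: [0.2509, 0.6812, 0.3548]
eef_rot: [179.8, -0.0, 159.8]
ft_force: [-1.4, 0.3, 0.6]
grip_width: 0.0855
gripper_force: 0.0
```

servo_tool([
  [0,-0.046,-0.03,0,0],
  [0,-0.046,-0.03,0,0],
  [0,-0.046,-0.03,0,0],
  [0,-0.046,-0.03,0,0],
  [0,-0.046,-0.03,0,0],
  [0,-0.046,-0.03,0,0],
  [0,-0.046,-0.03,0,0],
  [0,-0.046,-0.03,0,0],
  [0,-0.046,-0.03,0,0],
  [0,-0.046,-0.03,0,0],
])

```text
time: 1.88
eef_pos: [0.5793, 0.2384, 0.3514]
eef_rot: [180.0, 0.0, 159.8]
ft_force: [0.3, 0.0, -1.1]
grip_width: 0.0857
gripper_force: 0.0
```

servo_tool([
  [170,0,0,0.02,0.174],
  [170,0,0,0.02,0.174],
  [170,0,0,0.02,0.174],
  [170,0,0,0.02,0.174],
  [170,0,0,0.02,0.174],
  [170,0,0,0,0],
])

```text
time: 2.62
eef_pos: [0.5776, 0.2399, 0.2499]
eef_rot: [-179.8, 0.0, 110.0]
ft_force: [-0.1, 0.5, 0.5]
grip_width: 0.0282
gripper_force: 0.0
```

Run:
```python
from h import *
go([.580,.242,.142],110); print(ctrl.state()['grip_width'])
```

```text
pos [0.5776 0.2399 0.2499] yaw 110.03 tool d [0.0013 0.0033 0.1079] turn 0.0005 rad 0.0 deg; j [-39.7  27.1  17.6 104.9 -10.4  49.8   2.9]
0.028218213502115435
```

servo_tool([
  [150,0.001,0.003,0.02,0],
  [150,0,0,0.02,0],
  [150,0,0,0.02,0],
  [150,0,0,0.02,0],
  [150,0,0,0.015,0],
  [150,0,0,0.012,0],
  [150,0,0,0,0],
  [170,0,0,0,0],
  [170,0,0,0,0],
])

```text
time: 3.75
eef_pos: [0.5802, 0.2415, 0.1445]
eef_rot: [-179.9, -0.0, 109.9]
ft_force: [-5.3, -1.5, 0.7]
grip_width: 0.0284
gripper_force: 2.3
```

Run:
```python
from h import *
go([.580,.242,.142],110); print(ctrl.state()['grip_width'])
b=read_camera("scene")[200:280,215:320];t=read_camera("top")[120:200,165:270]
cv2.imwrite("pics/s2.png",np.vstack([cv2.resize(i,(394,300),interpolation=cv2.INTER_CUBIC) for i in(b,t)]))
```

```text
pos [0.5802 0.2415 0.1445] yaw 109.95 tool d [ 0.0005 -0.      0.0025] turn -0.0009 rad -0.1 deg; j [-37.4  34.4  14.7 109.7 -13.5  37.7   5.5]
0.02840573200543938
```

View pics/s2.png

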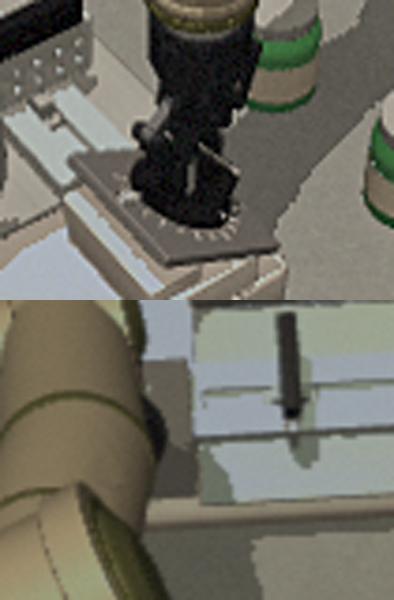

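The scene crop (top half) shows the fingers straddling the dial's bar at (190,170), touching only lightly. Turning clockwise.

servo_tool([
  [170,0,0,0,0.12],
  [170,0,0,0,0.12],
  [170,0,0,0,0.12],
  [170,0,0,0,0.12],
  [170,0,0,0,0.12],
])

```text
time: 4.47
eef_pos: [0.5803, 0.2412, 0.1448]
eef_rot: [-179.9, 0.0, 75.4]
ft_force: [-6.2, -2.6, 4.6]
grip_width: 0.0285
gripper_force: 7.4
```

servo_tool([
  [174,0,0,0,0.12],
  [174,0,0,0,0.12],
  [174,0,0,0,0.12],
  [178,0,0,0,0.12],
  [178,0,0,0,0.12],
])

```text
time: 5.1
eef_pos: [0.5811, 0.2424, 0.1451]
eef_rot: [-180.0, -0.1, 41.0]
ft_force: [-3.3, 0.3, 2.2]
grip_width: 0.0258
gripper_force: 6.1
```

Run:
```python
from h import *
go([.580,.242,.142],3.3); print(ctrl.state())
```

```text
pos [0.5811 0.2424 0.1451] yaw 41.03 tool d [-0.0011 -0.0004  0.0031] turn 0.6585 rad 37.7 deg; j [-49.9  38.   34.8 110.4 -32.   41.5 -45.1]
{'time': 5.1, 'joint_positions': array([-49.86736982,  37.97146315,  34.7515489 , 110.40875314,
       -32.03246075,  41.49116562, -45.07286639]), 'joint_velocities': array([ -9.2375532 ,   4.33149301,  15.83692634,   0.5386678 ,
       -14.23627552,   4.60993598, -40.3646671 ]), 'effort': array([  2.26648271, -67.00098038,  11.56527758, -19.45780635,
         0.17081669,  -1.25921164,   0.98751571]), 'eef_pos': array([0.58106411, 0.24241092, 0.14505674]), 'eef_rot': array([-1.79979495e+02, -6.53023112e-02,  4.10300632e+01]), 'ft_force': array([-3.33716625,  0.32254396,  2.15335151]), 'torque': array([-0.00170571,  0.67882105,  0.17214091]), 'gripper_force': 6.098105415876489, 'grip_width': 0.02579106968312267}
```

servo_tool([
  [180,0,0,0,0.12],
  [180,0,0,0,0.12],
  [184,0,0,0,0.12],
  [188,0,0,0,0.12],
  [190,0,0,0,0.12],
  [190,0,0,0,0.058],
  [190,0,0,0,0],
])

```text
time: 5.98
eef_pos: [0.583, 0.2413, 0.145]
eef_rot: [179.9, -0.2, 3.5]
ft_force: [4.5, -3.8, -0.4]
grip_width: 0.0218
gripper_force: 4.4
```

Run:
```python
from h import *
go([.580,.242,.145],3.3); print(ctrl.state()['torque'],ctrl.state()['grip_width'])
```

```text
pos [0.583  0.2413 0.145 ] yaw 3.52 tool d [-0.0029 -0.0009 -0.    ] turn 0.0039 rad 0.2 deg; j [-55.6  41.5  45.5 110.7 -41.4  45.4 -73.2]
[-0.85741292 -0.94563203  0.11421333] 0.021750809468592234
```

servo_tool([
  [198,0,0,0,0],
  [205,0,0,0,0],
  [212,0,0,0,0],
  [225,0,0,0,0],
  [225,0,0,0,0.004],
])

```text
time: 6.6
eef_pos: [0.5821, 0.2402, 0.1447]
eef_rot: [179.9, -0.1, 3.3]
ft_force: [1.7, -7.4, -2.1]
grip_width: 0.0148
gripper_force: 58.5
```

Run:
```python
from h import *
go([.580,.242,.145],3.3); print(ctrl.state()['torque'],ctrl.state()['grip_width'])
```

```text
pos [0.5821 0.2402 0.1447] yaw 3.31 tool d [-0.0019 -0.002  -0.0003] turn 0.0001 rad 0.0 deg; j [-55.6  41.5  45.6 110.8 -41.3  45.5 -73.3]
[-1.31440558 -0.58837713  0.24003219] 0.014806410052686868
```

Width 14.8 mm means the pads sit flush on the bar. Releasing, lifting and moving aside towards the pusher to look.

servo_tool([
  [190,0,0,0,0],
  [150,0,0,0,0],
  [150,0,0,0,0],
  [150,0,0,-0.03,0],
  [100,0,0,-0.06,0],
  [60,0,0,-0.06,0],
  [60,0,0.04,-0.05,0],
  [60,0,0.06,-0.02,0],
  [60,0,0.05,0,0],
  [60,0,0,0,0],
])

```text
time: 7.85
eef_pos: [0.5893, 0.089, 0.3642]
eef_rot: [-180.0, -0.1, 2.9]
ft_force: [-0.4, 0.5, -0.2]
grip_width: 0.0654
gripper_force: 0.0
```

Run:
```python
from h import *
go([.6354,.087,.30],3.3)
t=read_camera("top")[105:185,165:305]; b=read_camera("scene")[180:280,205:305]
cv2.imwrite("pics/t3.png",np.hstack([cv2.resize(t,(420,240),interpolation=cv2.INTER_CUBIC),cv2.resize(b,(240,240),interpolation=cv2.INTER_CUBIC)]))
cv2.imwrite("pics/t3raw.png",read_camera("top"))
cv2.imwrite("pics/t3.png",np.hstack([cv2.resize(read_camera("top")[125:180,165:225],(480,440),interpolation=cv2.INTER_CUBIC),cv2.resize(read_camera("scene")[230:275,225:295][:,:40+30],(320,440))]))
```

```text
pos [0.5893 0.089  0.3642] yaw 2.89 tool d [0.0458 0.0044 0.0643] turn -0.0071 rad -0.4 deg; j [-52.5  26.4  58.5 101.9 -24.7  65.6 -73.2]
```

View pics/t3.png

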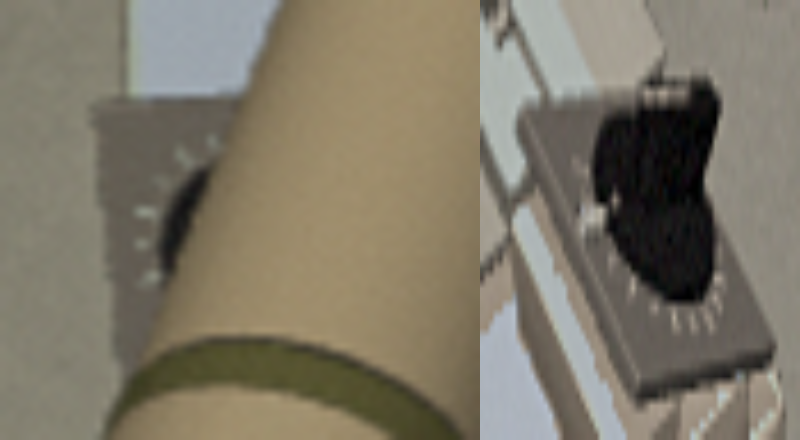

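In the scene half (right) the white nose at (615,205) meets the wedge at (593,222), but the arm covers the dial in the top half. I'll unwind the wrist by half a turn, which gives the same grasp and frees joint 3, then check again.

servo_tool([
  [60,0,0,0,-0.18],
  [60,0,0,0,-0.18],
  [60,0,0,0,-0.18],
  [60,0,0,0,-0.18],
  [60,0,0,0,-0.18],
  [60,0,0,0,-0.18],
  [60,0,0,0,-0.18],
  [60,0,0,0,-0.18],
  [60,0,0,0,-0.18],
  [60,0,0,0,-0.18],
])

```text
time: 9.35
eef_pos: [0.5893, 0.0951, 0.3624]
eef_rot: [-180.0, 0.0, 106.8]
ft_force: [-0.4, 0.4, 0.6]
grip_width: 0.0652
gripper_force: 0.0
```

servo_tool([
  [60,0,0,0,-0.18],
  [60,0,0,0,-0.18],
  [60,0,0,0,-0.18],
  [60,0,0,0,-0.18],
  [60,0,0,0,-0.18],
  [60,0,0,0,-0.18],
  [60,0,0,0,-0.18],
  [60,0,0,0,-0.09],
  [60,0,0,0,0],
])

```text
time: 10.48
eef_pos: [0.5894, 0.0947, 0.3624]
eef_rot: [180.0, -0.0, -176.2]
ft_force: [0.2, 0.3, 1.0]
grip_width: 0.0655
gripper_force: 0.0
```

Run:
```python
from h import *
go([.6354,.087,.30],183.3)
cv2.imwrite("pics/t4.png",np.hstack([cv2.resize(read_camera("top")[125:180,165:225],(480,440),interpolation=cv2.INTER_CUBIC),cv2.resize(read_camera("scene")[180:270,190:280],(320,440))]))
```

```text
pos [0.5894 0.0947 0.3624] yaw -176.22 tool d [-0.0454 -0.0108  0.0624] turn 0.0083 rad 0.5 deg; j [-22.9  18.5  11.4 100.2  -4.1  61.7  83.7]
```

View pics/t4.png

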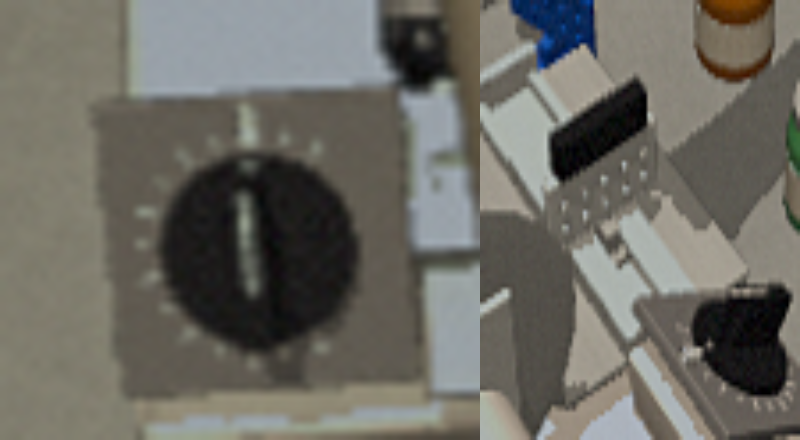

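The top half (left) shows the pointer line from (243,195) to (252,290) and the wedge at (247,125). I'll measure its angle, refine the pusher's position and work out the descent.

Run:
```python
from h import *
T=lambda x,y:((x+.5)/8-.5+165,(y+.5)/8-.5+125)
im=read_camera("top")[125:180,165:225]; 
a=np.radians(3.3); X=np.array([np.cos(a),np.sin(a),0]);Y=np.array([-np.sin(a),np.cos(a),0]);Z=np.array([0,0,1.])
U=X*np.cos(np.pi/6)+Z*.5; N=-X*.5+Z*np.cos(np.pi/6); A=np.array([.5973,.2427,.1169])
f=onplane("top",*T(243,195),A+.048*N,N);b=onplane("top",*T(252,290),A+.048*N,N)
d=f-b; print("dial angle",np.arctan2(d@Y,d@U), "line len",np.linalg.norm(d),"y off",[(q-A)@Y for q in(f,b)])
z=onplane("top",*T(247,125),A+.005*N,N); print("wedge y",(z-A)@Y)
# pusher bar by dark mask in scene/top
s=read_camera("scene"); m=(s.max(2)<45).astype(np.uint8); m[:, :205]=0;m[:,262:]=0;m[:195]=0;m[222:]=0
ys,xs=np.nonzero(m); print("scene mask",xs.min(),xs.max(),ys.min(),ys.max(),xs.mean(),ys.mean())
for c in [.0,]:
    g=np.array([.6354,.087,.204]); 
    for sx in(-.045,.045): 
        for sz in(-.017,.017): print(sx,sz,proj("scene",g+sx*X+sz*Z), (proj("scene",g+sx*X+sz*Z)-[190,180])*[320/90,440/90])
go([.6354,.087,.30],183.3)
```

```text
dial angle 0.007111715936483327 line len 0.0409291240969841 y off [np.float64(-0.0003816307490631621), np.float64(-0.0006727045995725704)]
wedge y -0.0001314982870797236
scene mask 210 236 197 216 223.02456140350878 206.48771929824562
-0.045 -0.017 [235.44091771 203.85023423] [161.5677074 116.6011451]
-0.045 0.017 [235.14121914 195.64299259] [160.5021125   76.47685265]
0.045 -0.017 [210.28322955 215.88784665] [ 72.11814952 175.45169472]
0.045 0.017 [209.52607966 207.65638585] [ 69.42606101 135.20899749]
pos [0.5894 0.0942 0.3627] yaw -176.31 tool d [-0.0454 -0.0101  0.0627] turn 0.0068 rad 0.4 deg; j [-22.9  18.5  11.5 100.2  -4.1  61.7  83.6]
```

Dial error is about 0.007 rad, so that part is done. Now the pusher.

servo_tool([
  [60,-0.023,-0.005,0.03,0.007],
  [60,-0.022,-0.005,0.033,0],
  [60,0,0,0.03,0],
  [60,0,0,0.03,0],
  [60,0,0,0.025,0],
  [60,0,0,0.018,0],
  [60,0,0,0.01,0],
  [60,0,0,0,0],
])

```text
time: 11.68
eef_pos: [0.6349, 0.0866, 0.1866]
eef_rot: [-180.0, -0.0, -176.7]
ft_force: [-0.5, -0.1, -0.4]
grip_width: 0.065
gripper_force: 0.0
```

Run:
```python
from h import *
go([.6354,.087,.185],183.3)
```

```text
pos [0.6349 0.0866 0.1866] yaw -176.67 tool d [-0.0005  0.0004  0.0016] turn 0.0005 rad 0.0 deg; j [-19.2  31.6   9.6 106.   -7.4  43.   87.7]
```

servo_tool([
  [120,0,0,0,0],
  [180,0,0,0,0],
  [240,0,0,0,0],
  [240,0,0,0,0],
  [240,0,0,0,0],
])

```text
time: 12.3
eef_pos: [0.6355, 0.0867, 0.1877]
eef_rot: [180.0, 0.1, -176.7]
ft_force: [-0.2, -0.4, 4.7]
grip_width: 0.0174
gripper_force: 59.9
```

Run:
```python
from h import *
go([.6354,.087,.185],183.3); print(ctrl.state()['torque'])
```

```text
pos [0.6355 0.0867 0.1877] yaw -176.66 tool d [0.0001 0.0003 0.0027] turn 0.0006 rad 0.0 deg; j [-19.2  31.5   9.6 106.   -7.4  43.   87.7]
[ 0.00628541  0.13413458 -0.02559689]
```

servo_tool([
  [240,0,-0.008,0,0],
  [240,0,-0.015,0,0],
  [240,0,-0.015,0,0],
  [240,0,-0.015,0,0],
  [240,0,-0.015,0,0],
])

```text
time: 12.92
eef_pos: [0.6397, 0.0202, 0.1879]
eef_rot: [179.9, 0.1, -176.6]
ft_force: [0.1, -4.4, -3.7]
grip_width: 0.0173
gripper_force: 60.5
```

servo_tool([
  [240,0,-0.015,0,0],
  [240,0,-0.015,0,0],
  [240,0,-0.012,0,0],
  [240,0,-0.008,0,0],
  [240,0,0,0,0],
])

```text
time: 13.55
eef_pos: [0.6425, -0.0321, 0.1876]
eef_rot: [-180.0, 0.1, -176.7]
ft_force: [0.2, 1.2, 7.7]
grip_width: 0.0174
gripper_force: 62.8
```

Run:
```python
from h import *
go([.6354+.0086,.087-.1498,.187],183.3); print(ctrl.state()['torque'])
```

```text
pos [ 0.6425 -0.0321  0.1876] yaw -176.7 tool d [ 0.0003 -0.0308  0.0006] turn -0.0001 rad -0.0 deg; j [ -8.3  31.6   9.2 105.7  -7.1  43.1  98. ]
[ 0.07869295 -0.229076    0.0227263 ]
```

servo_tool([
  [240,0,-0.007,0,0],
  [240,0,-0.007,0,0],
  [240,0,-0.005,0,0],
  [240,0,-0.004,0,0],
])

```text
time: 14.05
eef_pos: [0.6438, -0.0533, 0.1877]
eef_rot: [179.9, 0.1, -176.6]
ft_force: [-0.5, 5.5, -0.5]
grip_width: 0.0175
gripper_force: 61.5
```

servo_tool([
  [240,0,-0.004,0,0],
  [240,0,-0.003,0,0],
  [240,0,0,0,0],
])

```text
time: 14.42
eef_pos: [0.6441, -0.0581, 0.1878]
eef_rot: [179.8, 0.1, -176.6]
ft_force: [-1.4, 9.9, 10.5]
grip_width: 0.0175
gripper_force: 63.4
```

servo_tool([
  [240,0,-0.004,0,0],
  [240,0,0,0,0],
])

```text
time: 14.68
eef_pos: [0.6442, -0.059, 0.188]
eef_rot: [179.6, 0.1, -176.5]
ft_force: [-2.2, 16.7, 15.7]
grip_width: 0.0172
gripper_force: 64.4
```

servo_tool([
  [240,0,0.004,0,0],
  [240,0,0.003,-0.003,0],
  [240,0,0,-0.006,0],
  [240,0,0,-0.01,0],
  [240,0,0,-0.01,0],
])

```text
time: 15.3
eef_pos: [0.6425, -0.0579, 0.2159]
eef_rot: [180.0, -0.1, -176.7]
ft_force: [-0.1, 4.8, -8.0]
grip_width: 0.017
gripper_force: 60.3
```

Run:
```python
from h import *
go([.4957,-.385,.33],180); print(ctrl.state()['ft_force'],ctrl.state()['torque'])
```

```text
pos [ 0.6425 -0.0579  0.2159] yaw -176.67 tool d [ 0.1658 -0.3179 -0.1139] turn 0.0581 rad 3.3 deg; j [ -6.2  30.    9.6 103.9  -6.6  46.8  99.9]
[-0.11561978  4.7774574  -8.03007657] [1.51784638 0.10049649 0.06510205]
```

servo_tool([
  [240,0,0.001,-0.01,0],
  [240,0,0,-0.01,0],
  [240,0,0,-0.02,0],
  [240,0,0,-0.03,0],
  [240,0,0,-0.04,0],
  [240,0,0,0,0],
])

```text
time: 16.05
eef_pos: [0.6448, -0.0585, 0.3296]
eef_rot: [-179.9, 0.4, -176.7]
ft_force: [0.5, 0.4, -5.9]
grip_width: 0.0169
gripper_force: 61.0
```

Run:
```python
from h import *
go([.4957,-.385,.33],183.3); print(ctrl.state()['ft_force'],ctrl.state()['torque'])
cv2.imwrite("pics/s5.png",np.hstack([cv2.resize(read_camera("scene")[90:270,130:310],(400,400)),cv2.resize(read_camera("top")[110:240,270:410],(400,400))]))
```

```text
pos [ 0.6448 -0.0585  0.3296] yaw -176.73 tool d [ 0.1675 -0.3175 -0.0011] turn -0.0006 rad -0.0 deg; j [-7.4 23.8 11.1 96.7 -5.1 59.6 98.6]
[ 0.5123533   0.35334351 -5.91446609] [ 0.00992227 -0.01409955 -0.02134183]
```

View pics/s5.png

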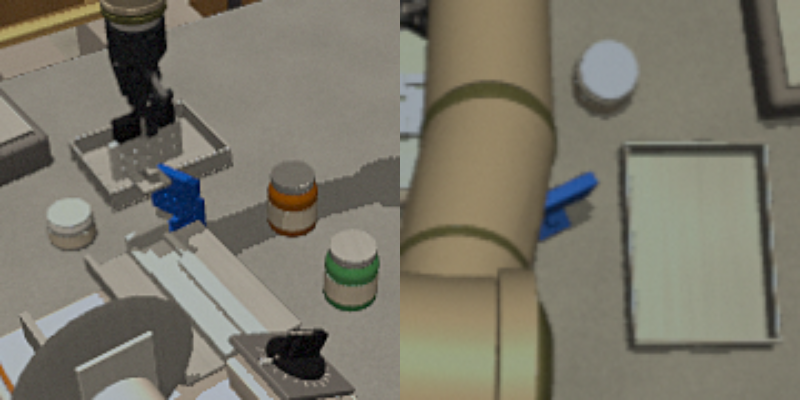

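The left half shows the pusher hanging upright from the gripper at (145,150), clear of the track. Carrying it to the pan.

servo_tool([
  [240,0.008,-0.015,0,0],
  [240,0.017,-0.032,0,0],
  [240,0.021,-0.04,0,0],
  [240,0.021,-0.04,0,0],
  [240,0.021,-0.04,0,0],
  [240,0.021,-0.04,0,0],
  [240,0.021,-0.04,0,0],
  [240,0.02,-0.038,0,0],
  [240,0.012,-0.022,0,0],
  [240,0.006,-0.011,0,0],
])

```text
time: 17.4
eef_pos: [0.4916, -0.3865, 0.3247]
eef_rot: [180.0, -0.1, -176.9]
ft_force: [-0.1, 0.4, -5.8]
grip_width: 0.0176
gripper_force: 60.7
```

servo_tool([
  [240,0,0,0.03,0],
  [240,0,0,0.04,0],
  [240,0,0,0.04,0],
  [240,0,0,0.03,0],
  [240,0,0,0.02,0],
  [240,0,0,0,0],
])

```text
time: 18.15
eef_pos: [0.4932, -0.3832, 0.1639]
eef_rot: [179.8, -0.2, -176.6]
ft_force: [-0.6, -0.7, -5.8]
grip_width: 0.0173
gripper_force: 60.6
```

Run:
```python
from h import *
go([.4957,-.385,.092],183.3); print(ctrl.state()['ft_force'],ctrl.state()['torque'])
```

```text
pos [ 0.4932 -0.3832  0.1639] yaw -176.62 tool d [-0.0026 -0.0021  0.0719] turn 0.0014 rad 0.1 deg; j [ 24.7  32.5  11.9 109.1 -10.   39.6 135.9]
[-0.57656605 -0.69533731 -5.76278428] [ 0.01906104 -0.02196926 -0.00672057]
```

servo_tool([
  [240,-0.002,-0.002,0.02,0],
  [240,0,0,0.02,0],
  [240,0,0,0.014,0],
  [240,0,0,0.007,0],
  [240,0,0,0.003,0],
  [240,0,0,0,0],
])

```text
time: 18.9
eef_pos: [0.4964, -0.3865, 0.1021]
eef_rot: [-180.0, 0.0, -176.7]
ft_force: [0.7, -0.2, -5.0]
grip_width: 0.0174
gripper_force: 60.7
```

servo_tool([
  [240,0,0,0.002,0],
  [240,0,0,0.002,0],
  [240,0,0,0,0],
])

```text
time: 19.27
eef_pos: [0.4963, -0.3863, 0.0979]
eef_rot: [180.0, 0.0, -176.7]
ft_force: [0.1, -0.5, -6.1]
grip_width: 0.0173
gripper_force: 60.7
```

servo_tool([
  [240,0,0,0.002,0],
  [240,0,0,0.0015,0],
  [240,0,0,0,0],
])

```text
time: 19.65
eef_pos: [0.4962, -0.3863, 0.0942]
eef_rot: [180.0, -0.0, -176.7]
ft_force: [-0.5, -0.4, -5.9]
grip_width: 0.0174
gripper_force: 60.7
```

servo_tool([
  [240,0,0,0.0015,0],
  [240,0,0,0,0],
])

```text
time: 19.9
eef_pos: [0.4962, -0.3863, 0.0928]
eef_rot: [180.0, -0.0, -176.7]
ft_force: [-0.3, -0.1, -6.2]
grip_width: 0.0171
gripper_force: 60.7
```

servo_tool([
  [240,0,0,0.0015,0],
  [240,0,0,0,0],
])

```text
time: 20.15
eef_pos: [0.4962, -0.3863, 0.0913]
eef_rot: [180.0, -0.0, -176.7]
ft_force: [-0.6, -0.1, -6.2]
grip_width: 0.0171
gripper_force: 60.7
```

servo_tool([
  [240,0,0,0.001,0],
  [240,0,0,0,0],
])

```text
time: 20.4
eef_pos: [0.4962, -0.3863, 0.0903]
eef_rot: [180.0, -0.0, -176.7]
ft_force: [0.2, 0.5, -4.9]
grip_width: 0.0174
gripper_force: 60.7
```

servo_tool([
  [240,0,0,0.001,0],
  [240,0,0,0,0],
])

```text
time: 20.65
eef_pos: [0.4962, -0.3863, 0.0893]
eef_rot: [180.0, -0.0, -176.7]
ft_force: [0.1, -0.4, -5.2]
grip_width: 0.0173
gripper_force: 60.7
```

servo_tool([
  [240,0,0,0.001,0],
  [240,0,0,0,0],
])

```text
time: 20.9
eef_pos: [0.4963, -0.3864, 0.0887]
eef_rot: [-180.0, 0.0, -176.7]
ft_force: [-0.7, 1.2, -0.7]
grip_width: 0.0174
gripper_force: 61.3
```

Contact: the pan floor now carries most of the weight. One more small press, then release.

servo_tool([
  [240,0,0,0.0005,0],
  [240,0,0,0,0],
  [195,0,0,0,0],
  [180,0,0,0,0],
  [150,0,0,0,0],
  [100,0,0,0,0],
  [60,0,0,0,0],
  [60,0,0,0,0],
])

```text
time: 21.9
eef_pos: [0.4963, -0.3863, 0.0879]
eef_rot: [-180.0, 0.0, -176.7]
ft_force: [0.2, -0.1, 0.1]
grip_width: 0.0655
gripper_force: 0.0
```

servo_tool([
  [60,0,0,-0.01,0],
  [60,0,0,-0.03,0],
  [60,0,0,-0.05,0],
  [60,0,0,-0.06,0],
  [60,0,0,-0.05,0],
  [60,0.02,0.04,0,0],
  [60,0.02,0.05,0,0],
  [60,0.02,0.05,0,0],
  [60,0,0.05,0,0],
  [60,0,0,0,0],
])

```text
time: 23.15
eef_pos: [0.425, -0.197, 0.2887]
eef_rot: [179.9, 0.1, -176.4]
ft_force: [0.3, -1.5, 0.3]
grip_width: 0.0653
gripper_force: 0.0
```

Run:
```python
from h import *
cv2.imwrite("pics/s6.png",np.hstack([cv2.resize(read_camera("scene")[110:290,130:330],(400,400)),cv2.resize(read_camera("top")[110:240,165:410],(400,400))]))
```

```text
(no output)
```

View pics/s6.png

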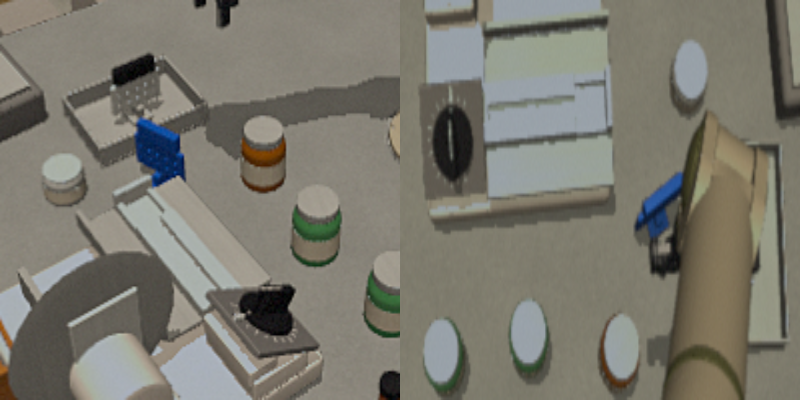

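The left half shows the pusher standing upright in the pan at (135,90), the dial pointer at the zero mark, and the jars and tin where they were. Nothing touches the robot, so I'm handing in.

```bash
python3 -c "
from station import ctrl
print(ctrl.sign_off())"
```

```text
the job is handed in; nothing more can be done
None
```

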